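Release a tin from the sprung dispenser and trap it on the lip

TASK

Press the release key of the tin dispenser fully down with one fingertip, with the other finger standing in the outlet, so that the flat tin that springs out is trapped by that other finger before it slides off the steel lip. Only touch the tin, never lift, tip or carry it, and leave the salt shaker, the bean tin and the spice jar alone. Finish while still holding: the tin popped out past the catch, standing flat on the lip, pressing against the finger, and everything still.

Things in the scene. Friction and masses are not known exactly. Their poses are not given: they have to be found in the camera images.
- dispenser: low tin dispenser, white, steel-lined lane 90 mm wide, fixed. Origin: on the worktop, under the centre of the tin's place. Its -x is the way out (roughly towards the robot), z up; the key is on its +y side. Side walls (5 mm thick, at y = +-47.5 mm, top 52 mm up) stand only from x = -35 to +145 mm; the lip before them is open above and in front
- tin: flat tin with a printed label, 87 mm across, 40 mm high, about 0.23 kg, loose. Origin: centre of its underside, at the start on the lane floor over the dispenser's origin (top 52 mm above the worktop), z up. Once the catch has sunk, the spring follower behind it pushes it out: with nothing standing in the outlet it is off the lip within about half a second
- release_key (a joint): how far the release key is down, m: 0 up, 0.010 fully down (at its stop). It goes straight down, takes about 3 to 7 N and stays where it is left (no return spring). The catch, a steel tab 6.5 mm high across the lane at dispenser x = -49 to -45 mm, sinks with it and frees the tin after about 6 mm
- key_top (a point): centre of the key's top: ribbed steel pad, 50 mm (dispenser x) by 26 mm (y), in a white frame beside the lip, at dispenser x = -80, y = +66 mm, so 66 mm sideways of the lane's centre line. Its top is 34 mm above the worktop when up, 24 mm when down; the frame's top is at 21 mm. A second fingertip at that height over the lane is clear of the lip and well below the tin's top
- lip_edge (a point): middle of the open front edge of the lane floor, 12 mm above the worktop, at dispenser x = -70 mm, y = 0; axes as the dispenser's. The lane floor is level
- follower (a joint): how far the spring follower (a steel plate behind the tin) has moved out, m: 0 at the start, 0.095 at full travel. It pushes with about 5 N at the start and 3 N at full travel
- salt: bystander: salt shaker, 44 mm across, 90 mm high, loose; origin at the centre of its underside
- beans: bystander: tin of beans, 76 mm across, 58 mm high, loose, at the left of the dispenser; origin at the centre of its underside
- jar: bystander: spice jar, 42 mm across, 106 mm high, loose; origin at the centre of its underside
There are look-alikes about, which are no part of the job. Of the things that look like the tin, the middle-sized one is meant.

How it is judged:
On the way, in this order (a step that is already met when the one before it is completed fails the run):
1. the release key is pressed (5 mm down) while the tin is still in its place (value of joint release_key above 0.005 m and x of tin in the frame of dispenser above -0.006 m).
2. the tin has popped out at least 7 mm and presses against a finger (x of tin in the frame of dispenser below -0.007 m and contact force between the fingers and tin above 0.5 N), for 0.3 s.
At the end, for the whole second after the job is handed in: the key is down (over 8 of 10 mm); the tin has popped out 7 to 55 mm, stands flat on the lane floor (within 0.1 rad and 4 mm) and at rest (under 20 mm/s); the follower has come out behind it (over 6 mm) and the tin presses against a finger with over 0.5 N (all of step 2 and value of joint release_key above 0.008 m and x of tin in the frame of dispenser above -0.055 m and z of tin in the frame of dispenser between 0.009 and 0.016 m and angle between tin's own z axis and vertical below 0.1 rad and value of joint follower above 0.006 m and linear speed of tin below 0.02 m/s); the arm keeps its last pose, push and grip.
It fails at once if the tin slides off the lip (out more than 65 mm) (x of tin in the frame of dispenser below -0.065 m).
It fails at once if the tin is lifted (over 10 mm) or tipped (over 0.35 rad) (z of tin in the frame of dispenser above 0.022 m or angle between tin's own z axis and vertical above 0.35 rad).
It fails at once if a bystander is moved by over 15 mm (distance of any of salt, beans, jar from where it was at the start of the episode above 0.015 m).
It also fails if it takes over 32 s, if anything falls off the work surface, if the arm or the gripper's body presses on something with over 40 N, if the wrist force passes 120 N, or if a joint passes its speed limit or range.

ROBOT

A 6-joint arm with a two-finger parallel gripper is mounted at the origin on a cart in front of the work surface, level with it; the furniture and walls round the work are solid. World frame = base frame: x ahead of the robot, y to its left, z up, the work surface at z = 0. Lengths are in m, angles in rad, forces in N, time in s.
With the tool pointing down it reaches from about 0.275 to 1 m from the base axis. Payload 8.4 kg.
Tool frame: the origin (TCP) lies where the fingers leave the gripper's body, on its centre line; the fingertips stand 73 mm ahead of it and the grasp point (between the pads) lies bot.grip_depth ahead of it (bot.grip_depth is the distance from the TCP to the grasp point, in m); z points along the fingers, y is the direction in which the jaws open and shut (so a half turn about z gives the same grasp; the last joint's range is limited). The gripper opens to 85 mm and grips with 20 to 120 N. Pads are 22 mm wide; open, the fingers measure 114 mm over their backs; the gripper's body (76 mm by 85 mm) begins 54 mm behind the grasp point. The pads swing forward as they close: fully open they stand 13 mm farther back than shut.
Start: joints at [1.242, 0.353, 1.633, -0, 1.155, -0.002], TCP at [0.201, 0.592, 0.304] pointing down, gripper open.
Joint ranges: [-2.63, 2.63], [-0.92, 2.1], [0.06, 2.66], [-1.3, 4.44], [0, 2.69], [-3.02, 3.02]. Speed limits (rad/s): [2.22, 2.22, 2.79, 3.14, 3.14, 3.14].

INTERFACE

Orientations are given as a rotation vector (axis times angle).
In Python, from workcell import bot gives the robot as it stands.
- The arm moves only by the tool drive_tool, never from a script. Its argument "moves" is a list that holds one entry, the list of rows, each a list of 7 numbers: the turn, a rotation vector about the tool's x, y, z scaled (see below), then the shift along the tool's x, y, z scaled (see below), then the closure, from 0 (fully open) to 1 (shut). A call has 1 to 5 rows; each row shifts and turns the commanded pose from where the row before left it, along the tool's axes as they then stand; what a row does not reach is not made up. The controller multiplies each number of a shift by 20 mm and each number of a turn by pi/2 rad. A row lasts 1/12 s, in which the tool goes at most 41.7 mm and 7.16 degrees, less where a joint would pass 70% of its speed; a pose out of reach is approached as far as the arm can. A call with a number of a shift or a turn outside -1 to 1 is refused whole. A call with a gripper value outside its range is refused whole. The fingers move at their own pace and stop on an object; the grip force is fixed at half the most. Time passes only in rows, so rows that do not move let the fingers close. It gives the time, the measured TCP pose, the force and the opening at its end, in the units of the state.
- bot.get_obs(): the state, without advancing time (a new reading comes with each control period).
- bot.capture(name): name is "scene" or "top"; returns the picture (420x560x3 uint8, red, green, blue); there is no depth.
- bot.camera_params(name): a dict with "fx", "fy", "cx", "cy" (pixels), "pose" (4x4, takes a point from camera to world coordinates). Camera axes: x right, y up, looking along -z (the intrinsics and any distortion apply to the point x, -y, -z); pixel columns grow to the right and rows downward; lengths in m; the calibration is good to about 2 mm. A picture is of the moment at which its call begins. camera_params takes no time and is no camera call.
- bot.job_done(): hands the job in, once; it reports no verdict.
Trained networks look in the newest picture that a camera, given by its name, has taken for a name from the list of things; names that differ only in an ending like _2 or _b are one class to them, and where a whole thing is asked for, a point or a joint stands for the part that bears it (a point fixed in the world has none). Each returns a list of dicts, best first, with "score" (0 to 1); they miss things now and then, are a little off and sometimes report something else, mostly with a low value. They report only what shows in the picture. A call takes as long as a camera call. They do not tell look-alikes from the thing itself.
- bot.boxes_of(camera, name): "location" ([column, row] in pixels, amid what is visible of it).
The state is a dict: "time_s": time; "q": joint angles; "qvel": joint speeds; "joint_efforts": joint torques, N m; "eef_pos": TCP position; "ee_rot": TCP orientation; "ft_force": force on the tool from outside, world axes, zero at the start; "torque": the same for the moment, N m; "width": opening from 0.0 (shut) to 1.0 (fully open).
Only numpy, scipy, OpenCV 4.12 (cv2) and the standard library are available. Lean on these libraries where they do the work, as an engineer would, in place of code of your own. Each camera call takes 0.05 s, during which the arm holds its last target.

## Working session

There is one attempt and no reset: what is moved stays moved. The work goes in short steps, Python scripts to look and compute and a tool call to move; the robot and the scene stay as the last step left them, time stands still between calls to the robot, and variables do not carry over. Pictures are saved under pics/ and viewed, and the job is handed in when it is done.

Besides the shell and the picture viewer there is one more tool, called after "Call:" as name(argument=value, ...) on one line, values as JSON. drive_tool: Moves the arm, as the interface text tells. Its arguments: {"type":"object","properties":{"moves":{"type":"array"}},"required":["moves"]}

```bash
mkdir -p pics; ls
python3 - <<'E'
from workcell import bot
import cv2
o=bot.get_obs();print(o['time_s'],o['eef_pos'],o['ee_rot'],o['ft_force'],o['width'],bot.grip_depth)
for n in("scene","top"):
    im=bot.capture(n);cv2.imwrite(f"pics/{n}0.png",im[:,:,::-1])
    p=bot.camera_params(n);print(n,{k:(v.tolist() if hasattr(v,'tolist') else v) for k,v in p.items()})
    for k in("dispenser","tin","key_top","salt","beans","jar"):
        print(k,[(r['location'],round(r['score'],2)) for r in bot.boxes_of(n,k)])
print(bot.get_obs()['time_s'])
E
```

```text
pics
0.0 [0.20052654 0.59156541 0.30316819] [-5.11042711e-01 -3.09955194e+00  2.14981839e-03] [ 0.97679669 -0.39379728  0.09792187] 0.9977047892898799 0.0539
scene {'fx': 412.84506354963804, 'fy': 412.84506354963804, 'cx': 280.0180601511298, 'cy': 207.75068535064227, 'pose': [[0.8836646893894945, 0.16144057264699047, -0.4394014772728692, 0.12981234850069778], [-0.4676750759284111, 0.34539282591115694, -0.8136238806503039, -0.7031265288613542], [0.020414212733361588, 0.9244678130213712, 0.3807131762967497, 0.45021092796215184], [0.0, 0.0, 0.0, 1.0]]}
dispenser [([344.2, 243.0], 0.7), ([302.8, 232.5], 0.59)]
tin [([234.2, 268.1], 0.98), ([194.9, 214.4], 0.87), ([279.9, 228.0], 0.66)]
key_top [([249.1, 220.5], 0.51)]
salt [([292.9, 253.4], 0.6)]
beans [([274.3, 197.9], 0.78)]
jar [([345.0, 241.2], 0.68), ([250.3, 221.3], 0.19)]
top {'fx': 395.6949145204167, 'fy': 395.6949145204167, 'cx': 276.61979215074905, 'cy': 213.22260174186061, 'pose': [[-0.01991653832422794, 0.9866389102898164, -0.16170031602722137, 0.44797022176238754], [-0.9995101896068704, -0.023553504055758546, -0.020606147595642138, 0.11156546176834224], [-0.024139436058400087, 0.1612107104035556, 0.9866247485634868, 0.8872593823181558], [0.0, 0.0, 0.0, 1.0]]}
dispenser [([303.1, 245.0], 0.91)]
tin [([348.1, 302.0], 0.94), ([224.7, 303.3], 0.89), ([311.6, 223.4], 0.76)]
key_top [([269.7, 250.3], 0.53)]
salt [([366.0, 247.9], 0.81)]
beans [([219.1, 198.2], 0.6)]
jar [([377.9, 192.3], 0.97), ([365.3, 246.5], 0.41)]
0.7
```

View pics/scene0.png

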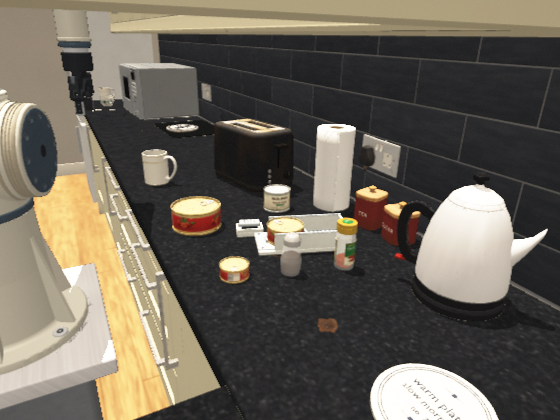

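View pics/top0.png

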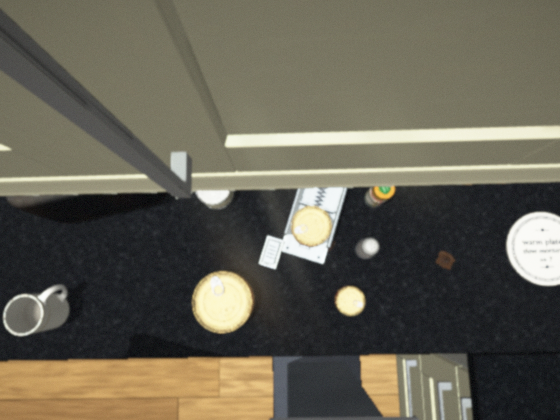

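Run:
```python
import cv2
im=cv2.imread('pics/top0.png')[160:330,190:400];cv2.imwrite('pics/topc.png',cv2.resize(im,None,fx=3.5,fy=3.5,interpolation=cv2.INTER_CUBIC))
im=cv2.imread('pics/scene0.png')[160:310,160:380];cv2.imwrite('pics/scenec.png',cv2.resize(im,None,fx=3.5,fy=3.5,interpolation=cv2.INTER_CUBIC))
```

```text
(no output)
```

View pics/topc.png

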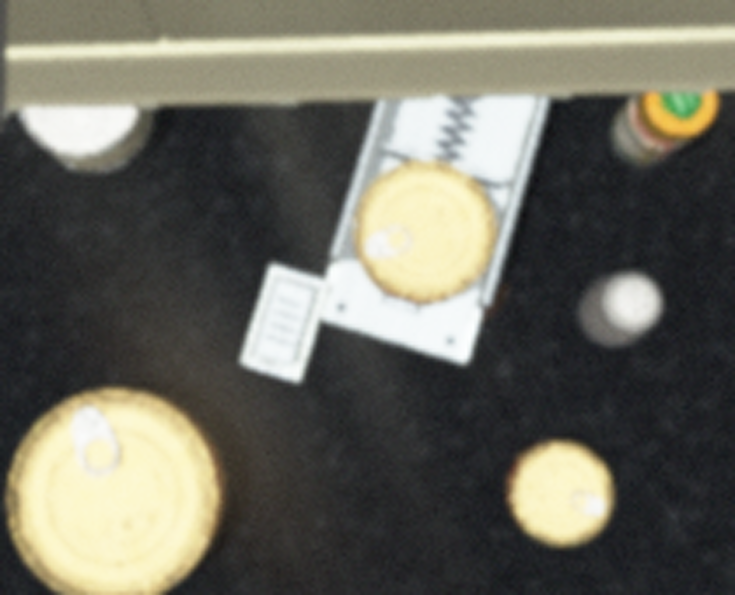

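View pics/scenec.png

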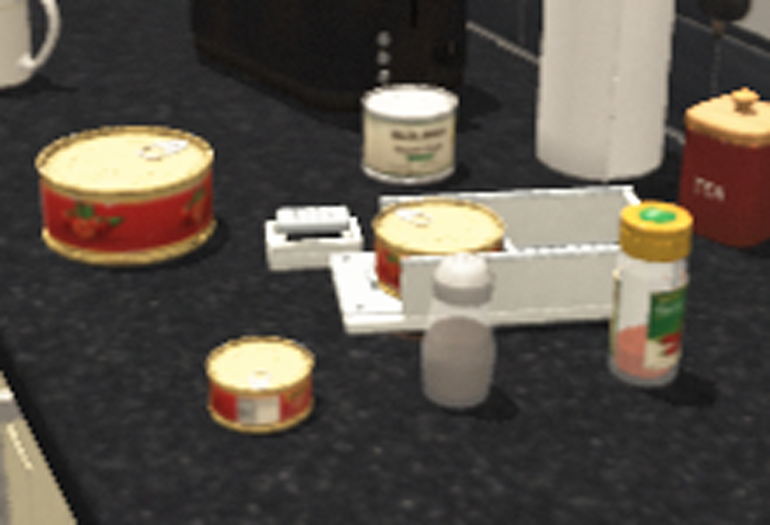

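Candidates for the tin are the large one at top (223,302), the small one at (350,301) and the middle-sized one at (312,225). The middle one sits in the dispenser lane, so it is the one meant, and the crop confirms it. The key is at about (271,252), in the white frame to the left of the lip.

```bash
cat > h.py <<'E'
import numpy as np
from workcell import bot
def proj(n,P):
    p=bot.camera_params(n);T=np.linalg.inv(np.array(p['pose']));P=np.atleast_2d(P)
    c=P@T[:3,:3].T+T[:3,3];return np.c_[p['cx']+p['fx']*c[:,0]/-c[:,2],p['cy']-p['fy']*c[:,1]/-c[:,2]]
def back(n,uv,z):
    p=bot.camera_params(n);T=np.array(p['pose'])
    d=T[:3,:3]@np.array([(uv[0]-p['cx'])/p['fx'],-(uv[1]-p['cy'])/p['fy'],-1]);s=(z-T[2,3])/d[2];return T[:3,3]+s*d
E
python3 - <<'E'
import cv2,numpy as np
from h import *
im=cv2.imread('pics/top0.png')[180:275,245:345];cv2.imwrite('pics/topd.png',cv2.resize(im,None,fx=6,fy=6,interpolation=cv2.INTER_CUBIC))
im=cv2.imread('pics/scene0.png')[205:260,225:355];cv2.imwrite('pics/scened.png',cv2.resize(im,None,fx=6,fy=6,interpolation=cv2.INTER_CUBIC))
print('tin',back('top',(312,226.3),.052),'key',back('top',(271.5,252),.034))
for z in(.3,.4,.5,.6):print(z,back('top',(280,190),z))
for u,v in((366,247.9),(377.9,192.3),(219.1,198.2),(223,302),(350,301)):print(back('top',(u,v),.05))
E
```

```text
tin [0.55493862 0.0544444  0.052     ] key [0.50354443 0.14208761 0.034     ]
0.3 [0.57981877 0.11798595 0.3       ]
0.4 [0.55736727 0.11689266 0.4       ]
0.5 [0.53491577 0.11579936 0.5       ]
0.6 [0.51246426 0.11470606 0.6       ]
[ 0.50682915 -0.05743378  0.05      ]
[ 0.62555809 -0.08958278  0.05      ]
[0.62112461 0.25297018 0.05      ]
[0.40119202 0.24405573 0.05      ]
[ 0.39834743 -0.01850393  0.05      ]
```

View pics/topd.png

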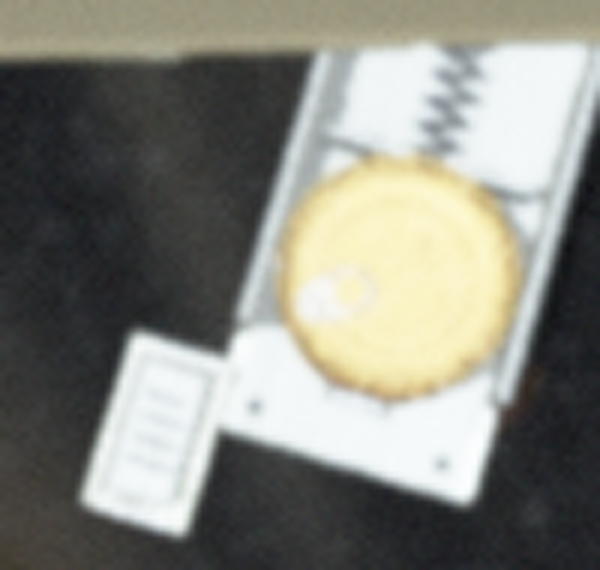

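View pics/scened.png

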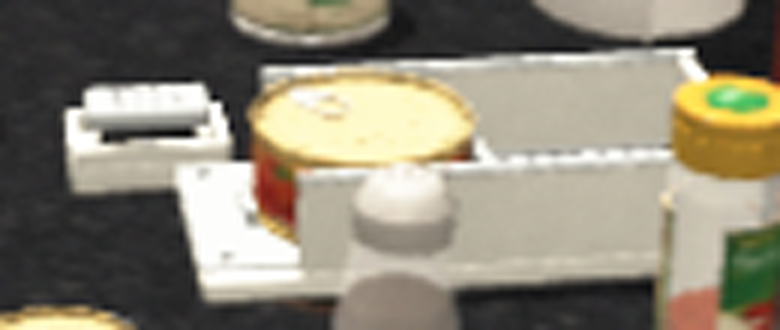

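```bash
cat >> h.py <<'E'
def RZ(a):
    c,s=np.cos(a),np.sin(a);return np.array([[c,-s,0],[s,c,0],[0,0,1]])
E
python3 - <<'E'
import numpy as np
from h import *
from scipy.optimize import least_squares
t=[((0,0,52),(402,277)),((-70,-50,12),(472,503)),((-70,50,12),(220,428)),((-80,66,34),(160,427)),((-35,50,52),(238,322)),((-35,-50,52),(515,405))]
s=[((0,0,52),(362,117)),((-80,66,34),(148,103)),((-70,50,12),(177,168)),((-70,-50,12),(202,272)),((-35,-50,52),(300,175))]
M=[('top',np.array(a)/1e3,np.array(b)/6+[245,180]) for a,b in t]+[('scene',np.array(a)/1e3,np.array(b)/6+[225,205]) for a,b in s]
def f(x,full=0,sel=M):
    R=RZ(x[2]);return np.concatenate([(proj(n,R@a+[x[0],x[1],0])[0]-b) for n,a,b in sel])
for sel in(M,M[:6],M[6:]):
    r=least_squares(lambda x:f(x,sel=sel),[.55,.05,-.27],loss='soft_l1');print(r.x,f(r.x,sel=sel).reshape(-1,2).round(1).tolist())
E
```

```text
[ 0.55717858  0.05357245 -0.32570159] [[0.4, -0.9], [0.2, 0.8], [-1.3, -0.4], [0.0, 1.3], [0.3, 0.2], [-0.4, 0.5], [1.4, -0.4], [-0.0, -1.0], [-0.1, -1.1], [0.5, 1.1], [0.0, 0.2]]
[ 0.55791289  0.05360131 -0.32164671] [[0.3, -1.3], [0.4, 0.4], [-1.3, -0.6], [0.1, 1.1], [0.3, 0.0], [-0.4, 0.1]]
[ 0.55604445  0.05278842 -0.32832216] [[1.2, -0.2], [-0.3, -0.8], [-0.3, -0.9], [0.1, 1.3], [-0.3, 0.4]]
```

Call:
drive_tool(moves=[[[0,0,0,-0.99,-0.82,0,0.4],[0,0,0,-0.99,-0.82,0,0.4],[0,0,0,-0.99,-0.82,0,0.4],[0,0,0,-0.99,-0.82,0,0.4],[0,0,0,-0.99,-0.82,0,0.4]]])

```text
time_s: 1.12
eef_pos: [0.2685, 0.4815, 0.3039]
ee_rot: [0.51, 3.1, 0.0]
ft_force: [1.0, 0.3, -1.0]
width: 0.603
```

```bash
cat > st.py <<'E'
from h import *
from scipy.spatial.transform import Rotation as R
D=np.array([.5572,.0535]);yaw=-.325
o=bot.get_obs();p=np.array(o['eef_pos']);M=R.from_rotvec(o['ee_rot']).as_matrix()
d=RZ(-yaw)@np.r_[p[:2]-D,p[2]]
print('t',round(o['time_s'],2),'pos',p.round(4),'disp mm',(d*1e3).round(1),'F',np.round(o['ft_force'],2),'w',round(o['width'],3))
print('toolx yaw vs disp -x',np.arctan2(M[1,0],M[0,0])-np.pi-yaw, 'tilt',M[:2,2].round(4),'qv',np.abs(o['qvel']).max().round(3))
T=np.r_[D,0]+RZ(yaw)@[-.074,.033,p[2]];print('to go tool mm',(M.T@(T-p)*1e3).round(1))
E
python3 st.py
```

```text
t 1.12 pos [0.2685 0.4815 0.3039] disp mm [-410.3  313.4  303.9] F [ 1.02  0.27 -0.97] w 0.603
toolx yaw vs disp -x -0.0014316187582503193 tilt [0.0001 0.0001] qv 0.482
to go tool mm [-336.7 -279.9   -0. ]
```

Call:
drive_tool(moves=[[[0,0,0,-0.99,-0.82,0,0.4],[0,0,0,-0.99,-0.82,0,0.4],[0,0,0,-0.99,-0.82,0,0.4],[0,0,0,-0.99,-0.82,0,0.4],[0,0,0,-0.99,-0.82,0,0.4]]])

```text
time_s: 1.53
eef_pos: [0.336, 0.372, 0.3041]
ee_rot: [0.511, 3.1, 0.001]
ft_force: [-0.0, 0.2, 0.0]
width: 0.595
```

Call:
drive_tool(moves=[[[0,0,0,-0.99,-0.82,0,0.4],[0,0,0,-0.99,-0.82,0,0.4],[0,0,0,-0.99,-0.82,0,0.4],[0,0,0,-0.99,-0.82,0,0.4],[0,0,0,-0.99,-0.82,0,0.4]]])

```text
time_s: 1.95
eef_pos: [0.4035, 0.2625, 0.3041]
ee_rot: [0.511, 3.099, 0.0]
ft_force: [1.3, 0.5, -0.9]
width: 0.603
```

Call:
drive_tool(moves=[[[0,0,0,-0.99,-0.82,0,0.4],[0,0,0,-0.99,-0.82,0,0.4],[0,0,0,-0.5,-0.4,0.2,0.4],[0,0,0,0,0,0.5,0.4],[0,0,0,0,0,0.5,0.4]]])

```text
time_s: 2.37
eef_pos: [0.4372, 0.2087, 0.2796]
ee_rot: [0.514, 3.099, 0.001]
ft_force: [0.2, -0.0, -0.3]
width: 0.599
```

```bash
python3 st.py
```

```text
t 2.37 pos [0.4372 0.2087 0.2796] disp mm [-163.3  108.8  279.6] F [ 0.17 -0.01 -0.3 ] w 0.599
toolx yaw vs disp -x -0.003628317490975419 tilt [0.0008 0.0006] qv 0.279
to go tool mm [-89.6 -75.5  -0. ]
```

Call:
drive_tool(moves=[[[0,0,0,-0.9,-0.75,0.5,0.4],[0,0,0,-0.9,-0.75,0.8,0.4],[0,0,0,-0.9,-0.75,0.9,0.4],[0,0,0,-0.9,-0.75,0.9,0.4],[0,0,0,-0.9,-0.75,0.9,0.4]]])

```text
time_s: 2.78
eef_pos: [0.4977, 0.1092, 0.1983]
ee_rot: [-0.509, -3.099, -0.0]
ft_force: [-0.0, 0.2, 0.2]
width: 0.602
```

Call:
drive_tool(moves=[[[0,0,0,0,0,0.9,0.4],[0,0,0,0,0,0.7,0.4],[0,0,0,0,0,0.5,0.4],[0,0,0,0,0,0,0.4],[0,0,0,0,0,0,0.4]]])

```text
time_s: 3.2
eef_pos: [0.4974, 0.1098, 0.1574]
ee_rot: [-0.509, -3.099, 0.001]
ft_force: [0.0, 0.4, 0.7]
width: 0.597
```

```bash
python3 st.py
python3 - <<'E'
from workcell import bot
import cv2
for n,s in(("scene",(slice(150,300),slice(180,380))),("top",(slice(150,310),slice(200,400)))):
    im=bot.capture(n)[:,:,::-1];cv2.imwrite(f"pics/{n}1.png",cv2.resize(im[s],None,fx=3.7,fy=3.7,interpolation=cv2.INTER_CUBIC))
E
```

```text
t 3.2 pos [0.4974 0.1098 0.1574] disp mm [-74.7  34.2 157.4] F [0.01 0.36 0.66] w 0.597
toolx yaw vs disp -x -0.0008128375972462076 tilt [-0.0015 -0.0002] qv 0.025
to go tool mm [-0.7 -1.2 -0. ]
```

View pics/scene1.png

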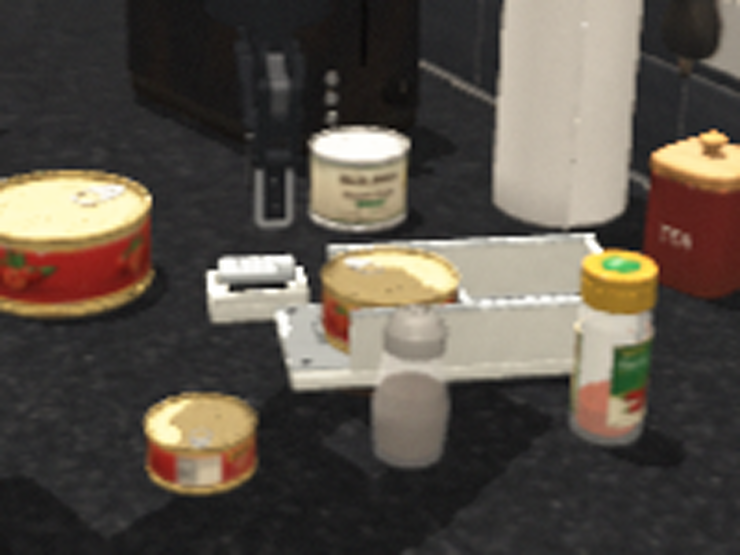

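View pics/top1.png

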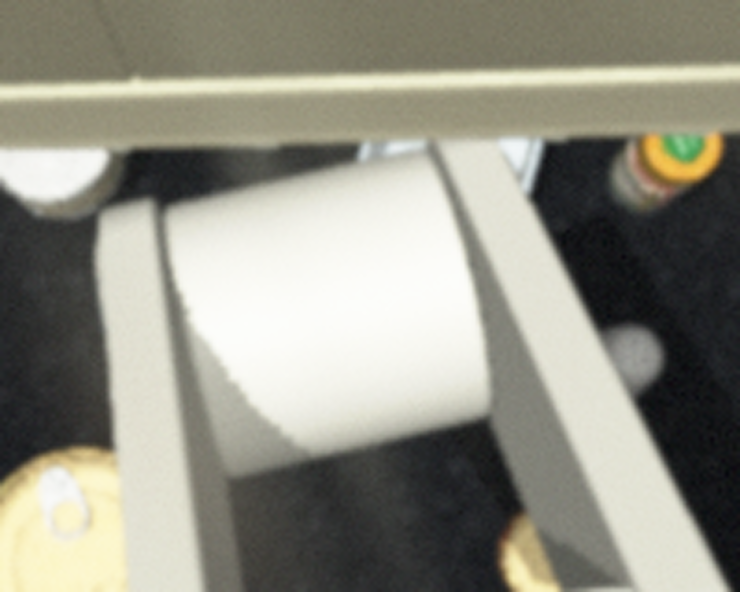

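Run:
```python
from h import *
D=np.array([.5572,.0535,0]);R=RZ(-.325)
for y in(1.2,67.2):
  for z in(.08,.085,.09,.095):
    print(y,z,proj('scene',np.array([D+R@[x,y/1e3,z] for x in(-.0857,-.0637)])).round(1).tolist())
```

```text
1.2 0.08 [[249.7, 214.4], [259.4, 214.0]]
1.2 0.085 [[249.7, 212.4], [259.4, 212.0]]
1.2 0.09 [[249.6, 210.4], [259.4, 209.9]]
1.2 0.095 [[249.6, 208.3], [259.4, 207.9]]
67.2 0.08 [[247.1, 203.6], [256.2, 203.3]]
67.2 0.085 [[247.1, 201.7], [256.2, 201.3]]
67.2 0.09 [[247.1, 199.8], [256.2, 199.4]]
67.2 0.095 [[247.0, 197.8], [256.2, 197.5]]
```

Call:
drive_tool(moves=[[[0,0,0,-0.03,-0.06,0.6,0.4],[0,0,0,0,0,0.7,0.4],[0,0,0,0,0,0.6,0.4],[0,0,0,0,0,0.4,0.4],[0,0,0,0,0,0.1,0.4]]])

```text
time_s: 3.72
eef_pos: [0.4979, 0.108, 0.1095]
ee_rot: [-0.51, -3.099, 0.0]
ft_force: [-0.8, -0.2, 0.1]
width: 0.6
```

Call:
drive_tool(moves=[[[0,0,0,0,0,0,0.4],[0,0,0,0,0,0,0.4]]])

```text
time_s: 3.88
eef_pos: [0.4985, 0.108, 0.1105]
ee_rot: [0.511, 3.099, 0.0]
ft_force: [0.3, -0.3, 0.8]
width: 0.598
```

```bash
python3 st.py
python3 - <<'E'
from workcell import bot
import cv2
im=bot.capture("scene")[:,:,::-1];cv2.imwrite("pics/scene2.png",cv2.resize(im[190:270,210:330],None,fx=6,fy=6,interpolation=cv2.INTER_CUBIC))
E
```

```text
t 3.88 pos [0.4985 0.108  0.1105] disp mm [-73.   32.9 110.5] F [ 0.31 -0.31  0.78] w 0.598
toolx yaw vs disp -x -0.0016309223475833856 tilt [0.0008 0.0002] qv 0.006
to go tool mm [ 1.   0.1 -0. ]
```

View pics/scene2.png

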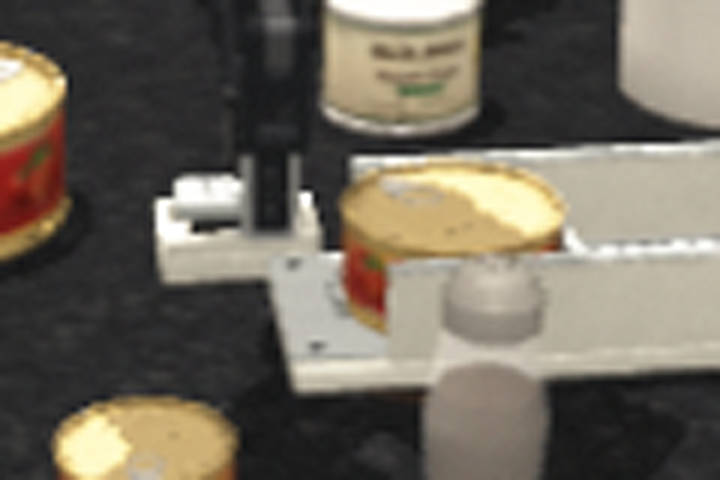

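Call:
drive_tool(moves=[[[0,0,0,0.08,0,0.15,0.4],[0,0,0,0,0,0.15,0.4],[0,0,0,0,0,0.1,0.4],[0,0,0,0,0,0.1,0.4]]])

```text
time_s: 4.27
eef_pos: [0.4967, 0.1084, 0.1001]
ee_rot: [0.511, 3.099, 0.0]
ft_force: [-0.6, 0.5, 6.2]
width: 0.6
```

```bash
python3 st.py
```

```text
t 4.27 pos [0.4967 0.1084 0.1001] disp mm [-74.8  32.7 100.1] F [-0.62  0.46  6.17] w 0.6
toolx yaw vs disp -x -0.001855401103613541 tilt [0.0003 0.0002] qv 0.051
to go tool mm [-0.8  0.3  0. ]
```

Call:
drive_tool(moves=[[[0,0,0,0,0,0.15,0.4],[0,0,0,0,0,0.15,0.4],[0,0,0,0,0,0.1,0.4]]])

```text
time_s: 4.52
eef_pos: [0.4967, 0.1085, 0.0927]
ee_rot: [-0.513, -3.099, -0.001]
ft_force: [-13.5, -1.4, 51.7]
width: 0.597
```

```bash
python3 st.py
python3 - <<'E'
from workcell import bot
import cv2
im=bot.capture("scene")[:,:,::-1];cv2.imwrite("pics/scene3.png",cv2.resize(im[190:270,210:330],None,fx=6,fy=6,interpolation=cv2.INTER_CUBIC))
E
```

```text
t 4.52 pos [0.4967 0.1085 0.0927] disp mm [-74.9  32.8  92.7] F [-13.47  -1.38  51.7 ] w 0.597
toolx yaw vs disp -x -0.0028530921662912045 tilt [-0.0002  0.0006] qv 0.012
to go tool mm [-0.9  0.2 -0. ]
```

View pics/scene3.png

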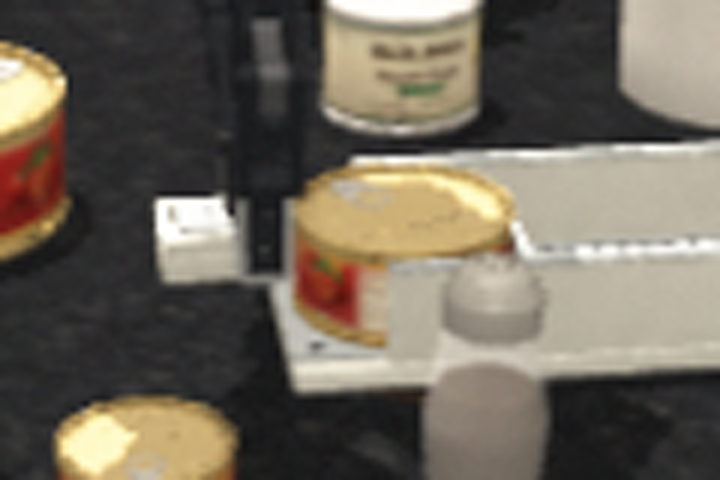

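The scene picture shows the tin moved out against the lane finger (contact near crop (292,240)). The pad sits level with its frame. I'll ease the press force, which is 52 N.

Call:
drive_tool(moves=[[[0,0,0,0,0,-0.04,0.4],[0,0,0,0,0,-0.04,0.4],[0,0,0,0,0,0,0.4],[0,0,0,0,0,0,0.4],[0,0,0,0,0,0,0.4]]])

```text
time_s: 4.98
eef_pos: [0.4958, 0.1083, 0.0933]
ee_rot: [-0.511, -3.098, 0.001]
ft_force: [-6.1, 1.1, 8.4]
width: 0.602
```

```bash
python3 st.py
```

```text
t 4.98 pos [0.4958 0.1083 0.0933] disp mm [-75.7  32.3  93.3] F [-6.12  1.15  8.43] w 0.602
toolx yaw vs disp -x -0.00213550054085071 tilt [-0.0019 -0.0001] qv 0.001
to go tool mm [-1.7  0.7 -0. ]
```

Call:
drive_tool(moves=[[[0,0,0,0,0,0.02,0.4],[0,0,0,0,0,0,0.4],[0,0,0,0,0,0,0.4],[0,0,0,0,0,0,0.4],[0,0,0,0,0,0,0.4]]])

```text
time_s: 5.4
eef_pos: [0.4958, 0.1083, 0.0932]
ee_rot: [-0.511, -3.098, 0.001]
ft_force: [-7.3, 0.7, 12.6]
width: 0.601
```

```bash
python3 st.py
python3 - <<'E'
from workcell import bot
from h import *
import cv2
im=bot.capture("scene")[:,:,::-1];cv2.imwrite("pics/scene4.png",cv2.resize(im[190:270,210:330],None,fx=6,fy=6,interpolation=cv2.INTER_CUBIC))
D=np.array([.5572,.0535,0]);R=RZ(-.325)
im0=im.copy()
a=np.linspace(0,6.28,200)
v=cv2.resize(im[190:270,210:330],None,fx=6,fy=6,interpolation=cv2.INTER_CUBIC)
for tx in(-.022,):
    q=proj('scene',np.array([D+R@[tx+.0435*np.cos(t),.0435*np.sin(t),.052] for t in a]))
    cv2.polylines(v,[((q-[210,190])*6).astype(np.int32)],True,(255,0,0),1)
k=proj('scene',np.array([D+R@[-.08+x,.066+y,.024] for x,y in((-.025,-.013),(-.025,.013),(.025,.013),(.025,-.013))]))
cv2.polylines(v,[((k-[210,190])*6).astype(np.int32)],True,(0,255,0),1)
cv2.imwrite('pics/scene5.png',v)
for k in("salt","beans","jar"):print(k,[(r['location'],round(r['score'],2)) for r in bot.boxes_of('scene',k)])
E
python3 st.py
```

```text
t 5.4 pos [0.4958 0.1083 0.0932] disp mm [-75.7  32.3  93.2] F [-7.32  0.72 12.62] w 0.601
toolx yaw vs disp -x -0.0020827581224202585 tilt [-0.0019 -0.0001] qv 0.001
to go tool mm [-1.7  0.7 -0. ]
salt [([293.3, 256.1], 0.92), ([274.1, 229.8], 0.17)]
beans [([273.9, 198.1], 0.63)]
jar [([346.1, 243.3], 0.73)]
t 5.6 pos [0.4958 0.1083 0.0932] disp mm [-75.7  32.3  93.2] F [-6.84  0.9  12.22] w 0.601
toolx yaw vs disp -x -0.002064357967815844 tilt [-0.0018 -0.    ] qv 0.001
to go tool mm [-1.7  0.7 -0. ]
```

View pics/scene5.png

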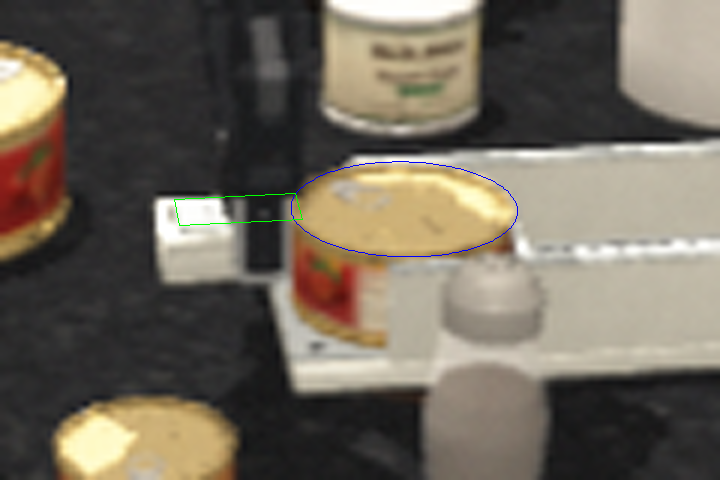

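```bash
python3 -c "
from workcell import bot
print(bot.job_done())"
```

```text
the job is handed in; nothing more can be done
None
```

I pressed the release key to its stop with the left finger while the right finger stood in the outlet. The middle-sized tin came out and is trapped against that finger. I handed the job in at about 5.6 s, still holding; no verdict came back.

- **Key:** the press force rose to about 52 N with the fingertip about 24 mm above the worktop, which is where the key's stop should be. I then eased it to about 12 N. The key's travel was judged from that and the picture, not measured directly.
- **Tin:** in the scene picture it stands flat and is out about 22 mm (allowed 7 to 55). The tool feels a steady outward force of about 7 N, which fits the tin pressing on the finger. That figure may include some friction from the key.
- **Stillness:** the arm was at rest, and readings 0.2 s apart matched.
- **Bystanders:** the detector found the salt shaker, bean tin and spice jar within 1 to 3 pixels of their first positions. The 2 to 3 pixel shifts, for the salt shaker and the jar, are probably detector noise.

No check failed. The two cameras disagreed by about 2 mm on where the dispenser stands, and that did no harm.

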